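# Unbolt a bow-handled brass dish and show it turned, ball in the middle

### The arm

A 6-joint arm with a two-finger parallel gripper is mounted at the origin on the work surface. World frame = base frame: x ahead of the robot, y to its left, z up, the work surface at z = 0. Lengths are in m, angles in rad, forces in N, time in s.
With the tool pointing down it reaches from about 0.25 to 0.775 m from the base axis. Payload 4 kg.
Tool frame: the origin (TCP) lies between the finger pads; the fingertips stand 14 mm ahead of it and the grasp point (between the pads) lies 5 mm behind it (robot.tips_ahead is the distance from the TCP to the fingertips, in m); z points along the fingers, y is the direction in which the jaws open and shut (so a half turn about z gives the same grasp; the last joint's range is limited). The gripper opens to 94 mm and grips with 3 to 60 N. Pads are 16 mm wide; open, the fingers measure 119 mm over their backs; the gripper's body (75 mm by 177 mm) begins 78 mm behind the grasp point.
Start: joints at [1.178, 0.087, 1.371, -0, 1.684, -0.103], TCP at [0.157, 0.527, 0.22] pointing down, gripper open.
Joint ranges: [-3.1, 3.1], [-0.76, 2.03], [0.27, 2.55], [-1.08, 4.22], [0.17, 2.65], [-2.57, 2.57]. Speed limits (rad/s): [2.79, 2.79, 3.14, 3.14, 3.14, 3.14].

### API

Orientations are given as [roll, pitch, yaw] about the fixed x, y, z axes, in that order (R = Rz(yaw) Ry(pitch) Rx(roll)).
In Python, from bench import robot, optics, job gives the robot as it stands.
- The arm moves only by the tool apply_moves, never from a script. Its argument "moves" is a list of rows, each a list of 3 entries, a list of its own where there are three numbers: the shift along the tool's x, y, z in cm, then the turn, a rotation vector about the tool's x, y, z in rad, then the opening, from 0 (shut) to 1 (fully open). In form: [[[tx, ty, tz], [rx, ry, rz], grip], ...]. A call has exactly 10 rows; each row is the pose to reach, as a shift and turn from the pose commanded when the call began, along the tool's axes at that moment; what a row does not reach only later rows make up. A row lasts 1/12 s, in which the tool goes at most 41.7 mm and 7.16 degrees, less where a joint would pass 70% of its speed; a pose out of reach is approached as far as the arm can. A call with a gripper value outside its range is refused whole. The fingers move at their own pace and stop on an object; the grip force is fixed at half the most. Time passes only in rows, so rows that repeat a pose let the fingers close, or fill a call up. It gives the time, the measured TCP pose, the force and the opening at its end, in the units of the state.
- robot.get_obs(): the state, without advancing time (a new reading comes with each control period).
- optics.snapshot(name): name is "scene" or "top" or "wrist"; returns the picture (420x560x3 uint8, red, green, blue); there is no depth.
- optics.get_calibration(name): a dict with "fx", "fy", "cx", "cy" (pixels), "rvec" (rotation vector, rad) and "tvec" (3), from world to camera coordinates, as OpenCV has them. Camera axes: x right, y down, z forward; pixel columns grow to the right and rows downward; lengths in m; the calibration is good to about 2 mm. The wrist camera is an equidistant fisheye: a pixel r from the principal point sees the ray r / f radians off the axis. A picture is of the moment at which its call begins: read the wrist's pose just before it. get_calibration takes no time and is no camera call; for the wrist camera it gives the pose at the moment of the call.
- job.close_job(): hands the job in, once; it reports no verdict.
The state is a dict: "time": time; "joint_positions": joint angles; "qvel": joint speeds; "joint_torque": joint torques, N m; "tool_pos": TCP position; "ee_rot": TCP orientation; "wrist_force": force on the tool from outside, world axes, zero at the start; "wrist_torque": the same for the moment, N m; "width": finger opening in m.
Only numpy, scipy, OpenCV 4.12 (cv2) and the standard library are available. Lean on these libraries where they do the work, as an engineer would, in place of code of your own. Each camera call takes 0.05 s, during which the arm holds its last target.

### The job

On the market stall a brass dish with a loose stone ball in it is locked on its wooden stand by a sliding bolt: draw the bolt all the way back to its stop and leave it there, then lift the dish straight up by its bow handle, well clear of the stand (about a hand's breadth), and give it a quarter turn either way, so that the handle, which starts across the oblong board, lies along the board's length. Keep the dish level and the ball in its middle throughout, and leave the other wares alone. Finish while still holding the dish up, still and level above its stand: do not put it down or let go.

Things in the scene. Friction and masses are not known exactly. Their poses are not given: they have to be found in the camera images.
- stand: Fixed oblong dark wooden board, 150 mm (its x) by 285 mm (its y, -200 to +85 mm), 16 mm thick, flat on the table, turned up to 30 degrees either way. Origin on the table right under the dish's starting place; z up. Four cleats (6 mm high, 3 mm gap) round the dish's foot stop it sliding. The bolt's track (40 mm wide, top 30 mm above the table) lies on the -y part, along x = 0.
- bolt (a joint): How far the bolt is drawn back, m: 0 = locked (tongue over the dish's rim), 0.05 = at its stop. Grows as the bolt slides to the stand's -y; starts at 0 to 0.008. The tongue clears the dish from about 0.025. Sliding takes about 1.5 N; the bolt stays where it is left.
- bolt_grip (a point): Middle of the bolt's upright black grip block, moves with it; axes as the stand's. Block 24 mm (x) by 20 mm (y) by 50 mm high, top 20 mm above this point, foot 30 mm below. Point 60 mm above the table, at the stand's x = 0, y = -115 mm minus the joint value. A steel tongue 14 mm wide runs from it to the dish (+y), 11 to 16 mm below this point.
- handle_grip (a point): Centre of the handle's wooden grip bar: 80 mm long (x), 14 mm thick (y), 22 mm high (z), on top of a brass bow rising from two sides of the rim; below it only the ball, 78 mm down. On the dish's axis, 120 mm above its underside, 136 mm above the table at the start. Axes are the dish's; at the start the bar lies along the stand's x.
- dish: Loose shallow round brass dish with bow handle, 0.3 to 0.5 kg, 141 mm wide; origin at the centre of its underside (foot 80 mm wide), at the start on the board, 16 mm above the table; rim 23 mm above the origin. Axes as handle_grip's. The hollow slopes 7 degrees to its middle (15 degrees beyond 30 mm).
- dish_middle (a point): Point fixed to the dish where the ball's centre is when the ball lies in the middle: on the dish's axis, 25 mm above its underside.
- ball_center (a point): Centre of the loose polished stone ball, 32 mm wide, about 45 g; it rolls freely in the dish and starts in its middle.
- candlestick: Bystander: brass candlestick, 105 mm high, 72 mm foot, beside the +y end of the board. Origin under its foot.
- cup: Bystander: white ceramic cup, 72 mm wide, 60 mm high, beside the board's +x side. Origin under its foot.
- spoon: Bystander: steel spoon, 170 mm long, lying beside the board's -x side. Origin at its underside.
Things that resemble listed ones, but are neither listed nor needed, are in the scene too. Leave any red look-alike of the part that bears ball_center alone.

How it is judged:
On the way, in this order (a step that is already met when the one before it is completed fails the run):
1. the bolt is drawn fully back while the dish still stands on its stand (value of joint bolt above 0.044 m and z of dish in the frame of stand below 0.022 m), for 0.2 s.
2. the dish is lifted clear of the stand in the gripper, ball in it (z of dish in the frame of stand above 0.036 m and contact force between the fingers and dish above 1 N and distance between ball_center and dish_middle below 0.03 m), for 0.1 s.
At the end, for the whole second after the job is handed in: Bolt within 8 mm of its stop; dish held in the gripper over its stand (within 60 mm sideways), raised 50 mm or more from its place, not touching the stand, still, level within 4.5 degrees, handle along the board within 8 degrees; ball within 10 mm of the dish's middle (value of joint bolt above 0.042 m and z of dish in the frame of stand above 0.066 m and horizontal distance between dish and stand below 0.06 m and angle between the x axis of dish and the y axis of stand, either way round below 0.14 rad and angle between dish's own z axis and vertical below 0.08 rad and distance between ball_center and dish_middle below 0.01 m and contact force between the fingers and dish above 1 N and contact force between dish and stand below 0.05 N and linear speed of dish below 0.03 m/s and angular speed of dish below 0.15 rad/s); the arm keeps its last pose, push and grip.
It fails at once if the ball rolls more than 30 mm from the dish's middle (distance between ball_center and dish_middle above 0.03 m).
It fails at once if the dish is tipped by more than 14 degrees (angle between dish's own z axis and vertical above 0.25 rad).
It fails at once if the candlestick, cup or spoon is disturbed (distance of any of candlestick, cup, spoon from where it was at the start of the episode above 0.02 m).
It also fails if it takes over 54 s, if anything falls off the work surface, if the arm or the gripper's body presses on something with over 40 N, if the wrist force passes 120 N, or if a joint passes its speed limit or range.

## Working session

There is one attempt and no reset: what is moved stays moved. The work goes in short steps, Python scripts to look and compute and a tool call to move; the robot and the scene stay as the last step left them, time stands still between calls to the robot, and variables do not carry over. Pictures are saved under pics/ and viewed, and the job is handed in when it is done.

Besides the shell and the picture viewer there is one more tool, called after "Call:" by a JSON object that holds its "api" and its "payload", one argument or row to a line. apply_moves: Moves the arm, as the interface text tells. Its arguments: {"type":"object","properties":{"moves":{"type":"array"}},"required":["moves"]}

```bash
mkdir -p pics; ls; python3 - <<'E'
from bench import robot, optics, job
import cv2
for n in ("scene","top","wrist"):
    c=optics.get_calibration(n); print(n,{k:(v if isinstance(v,float) else list(map(lambda a:round(float(a),4),v)) if hasattr(v,'__len__') else v) for k,v in c.items()})
    im=optics.snapshot(n); cv2.imwrite(f"pics/{n}0.png",im[:,:,::-1])
o=robot.get_obs(); print(o)
E
```

```text
pics
scene {'fx': 534.7098377519702, 'fy': 534.7098377519702, 'cx': 277.6595671493136, 'cy': 202.12257654139938, 'rvec': [2.2601, 0.6291, -0.284], 'tvec': [-0.5491, -0.0421, 1.0637]}
top {'fx': 483.16588710779996, 'fy': 483.16588710779996, 'cx': 276.53712761715195, 'cy': 212.94983254590983, 'rvec': [2.1036, -2.0841, 0.2602], 'tvec': [0.1264, 0.6068, 0.8516]}
wrist {'fx': 325.19226210127806, 'fy': 325.19226210127806, 'cx': 275.73351604514295, 'cy': 208.21740551132933, 'rvec': [-2.3455, -1.7473, -0.2226], 'tvec': [-0.5492, -0.0266, 0.3905]}
{'time': 0.15, 'joint_positions': array([ 1.17789060e+00,  8.78122560e-02,  1.37187901e+00, -3.07368726e-05,
        1.68360001e+00, -1.03093399e-01]), 'qvel': array([-0.00133561, -0.00097139, -0.00563723, -0.00018132, -0.00066975,
       -0.00014055]), 'joint_torque': array([ 1.17127667e-03, -3.40642226e+01, -3.02793252e+01,  7.18034967e-02,
        3.05062649e-02, -9.49287914e-05]), 'tool_pos': array([0.15703552, 0.52669813, 0.21857251]), 'ee_rot': array([-3.13989991e+00, -1.44421434e-04,  2.85177677e+00]), 'wrist_force': array([0.05733187, 0.40973458, 0.27932039]), 'wrist_torque': array([-0.00376706,  0.00893379,  0.01847274]), 'width': 0.09402882422734125}
```

View pics/scene0.png

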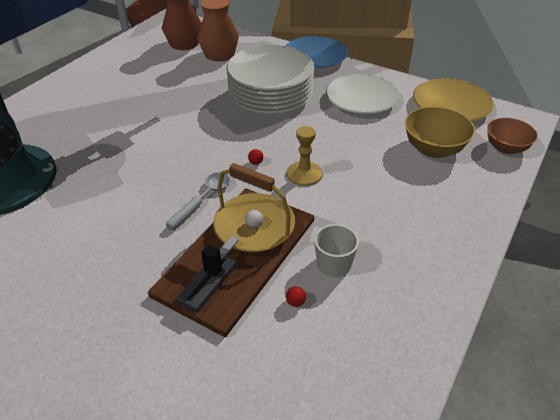

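View pics/top0.png

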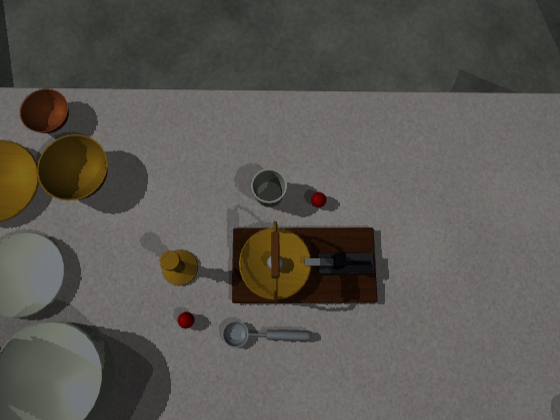

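View pics/wrist0.png

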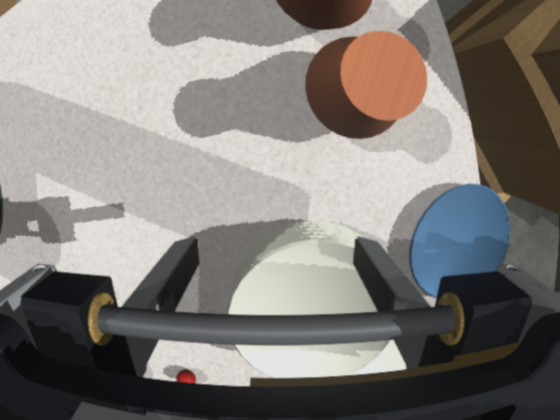

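The scene view shows the dish with its bow handle (grip bar at 252,177) and white ball (254,219) on the dark board, and the black bolt grip at (211,260). In the top view the dish is at (275,263), the bar at (275,255) and the bolt grip at (340,261).

Things that could be mistaken for what I want, by top-view pixel:
- **Dish:** yellow bowls at (73,166) and (5,180) have no handle, so the dish is the one on the board at (275,263).
- **Ball:** red balls at (318,199) and (186,320); the real one is white at (273,262), in the dish.
- **Bolt:** the spoon handle at (288,335) is off the board; the bolt is the black block at (340,261).

```bash
cat > h.py <<'E'
import numpy as np, cv2
from scipy.spatial.transform import Rotation as R
from bench import robot, optics, job
def cal(n):
    c=optics.get_calibration(n); K=np.array([[c['fx'],0,c['cx']],[0,c['fy'],c['cy']],[0,0,1.]])
    return K,cv2.Rodrigues(np.array(c['rvec'],float))[0],np.array(c['tvec'],float)
def ray(n,px):
    K,Rm,t=cal(n); d=Rm.T@np.linalg.inv(K)@np.array([px[0],px[1],1.]); return -Rm.T@t,d
def plane(n,px,z):
    o,d=ray(n,px); return o+d*(z-o[2])/d[2]
def proj(n,p):
    K,Rm,t=cal(n); q=K@(Rm@np.array(p)+t); return q[:2]/q[2]
E
python3 - <<'E'
from h import *
im=cv2.imread('pics/top0.png')
hsv=cv2.cvtColor(im,cv2.COLOR_BGR2HSV)
roi=np.zeros(im.shape[:2],np.uint8); roi[215:315,222:390]=1
# board: brown dark, plus dish/bolt inside
m=((hsv[...,2]<75)|(hsv[...,1]>110)).astype(np.uint8)*roi
m[215:226]=0   # bow above
m=cv2.morphologyEx(m,cv2.MORPH_OPEN,np.ones((7,7)))
cs=max(cv2.findContours(m,0,1)[0],key=cv2.contourArea)
r=cv2.minAreaRect(cs); b=cv2.boxPoints(r); print(r,b)
P=np.array([plane('top',p,0.016) for p in b]); print(P.round(4))
print([np.linalg.norm(P[i]-P[i-1]).round(4) for i in range(4)])
v=im.copy(); cv2.polylines(v,[b.astype(int)],1,(0,255,0),1)
c=v[215:315,222:390]; cv2.imwrite('pics/c1.png',cv2.resize(c,None,fx=4.5,fy=4.5,interpolation=2))
s=cv2.imread('pics/scene0.png')[150:340,140:330]; cv2.imwrite('pics/c2.png',cv2.resize(s,None,fx=3,fy=3,interpolation=2))
E
```

```text
((305.0, 266.5), (79.0, 166.0), 90.0) [[222. 227.]
 [388. 227.]
 [388. 306.]
 [222. 306.]]
[[ 0.5895  0.2419  0.016 ]
 [ 0.5928 -0.0943  0.016 ]
 [ 0.4353 -0.0869  0.016 ]
 [ 0.4324  0.2363  0.016 ]]
[np.float64(0.1572), np.float64(0.3362), np.float64(0.1577), np.float64(0.3232)]
```

View pics/c1.png

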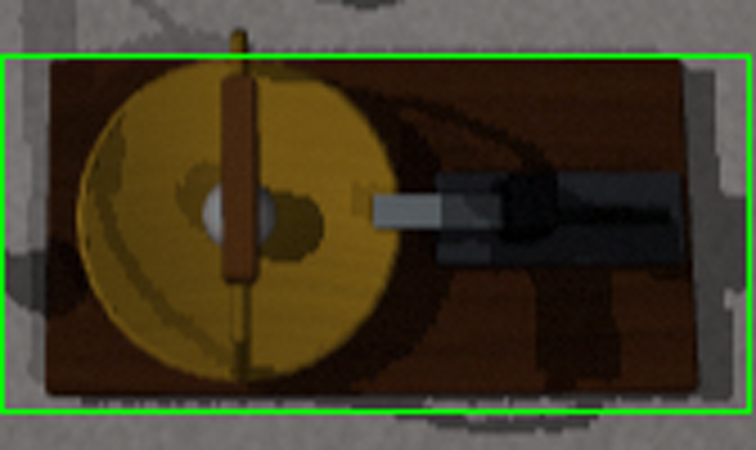

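View pics/c2.png

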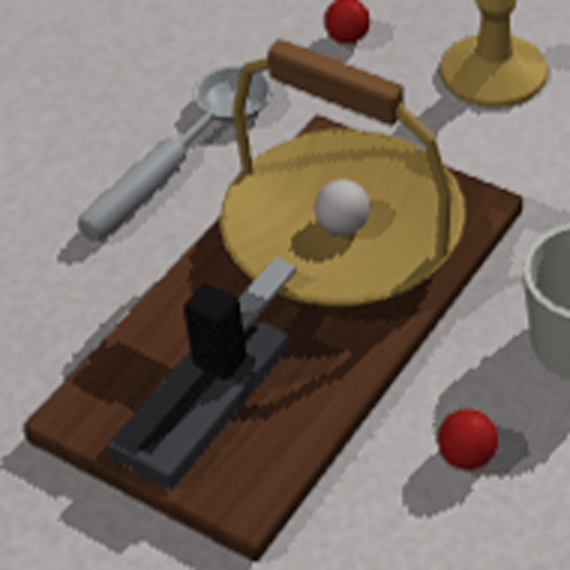

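The crops confirm the choice: handled dish with white ball, steel tongue over its rim, and the black grip block. My board box took in shadow, so I'm refitting with a saturation mask.

```bash
python3 - <<'E'
from h import *
im=cv2.imread('pics/top0.png'); hsv=cv2.cvtColor(im,cv2.COLOR_BGR2HSV)
for p in [(240,232),(370,232),(360,295),(300,297),(379,260),(300,306),(275,250),(250,270),(340,262),(330,250)]: print(p,hsv[p[1],p[0]])
m=((hsv[...,1]>110)).astype(np.uint8); z=np.zeros_like(m); z[226:315,222:390]=m[226:315,222:390]
z=cv2.morphologyEx(z,cv2.MORPH_OPEN,np.ones((3,3)))
cs=max(cv2.findContours(z,0,1)[0],key=cv2.contourArea); h=cv2.convexHull(cs)
q=cv2.approxPolyDP(h,4,True)[:,0]; print(q)
P=np.array([plane('top',p,0.016) for p in q]); print(P.round(4)); print([np.linalg.norm(P[i]-P[i-1]).round(4) for i in range(len(P))])
# rect fit metric on top plane
hp=np.array([plane('top',p[0],0.016)[:2] for p in h]).astype(np.float32)
r=cv2.minAreaRect(hp*1000); print('minarea mm',r)
E
```

```text
(240, 232) [ 10 193  33]
(370, 232) [ 10 205  41]
(360, 295) [  9 185  40]
(300, 297) [ 11 215  19]
(379, 260) [ 8 16 62]
(300, 306) [ 8 11 93]
(275, 250) [ 14 197  66]
(250, 270) [ 21 213  72]
(340, 262) [110 109   7]
(330, 250) [ 10 191  32]
[[233 229]
 [372 228]
 [376 301]
 [233 302]]
[[ 0.5856  0.2196  0.016 ]
 [ 0.5904 -0.0617  0.016 ]
 [ 0.4447 -0.0639  0.016 ]
 [ 0.4403  0.2152  0.016 ]]
[np.float64(0.1454), np.float64(0.2813), np.float64(0.1457), np.float64(0.2791)]
minarea mm ((517.3547973632812, 77.25677490234375), (151.64590454101562, 283.4490966796875), 0.5168641805648804)
```

```bash
python3 - <<'E'
from h import *
def cc(name,f):
    im=cv2.imread(f'pics/{name}0.png'); hsv=cv2.cvtColor(im,cv2.COLOR_BGR2HSV).astype(int); return im,hsv
# predicted model with yaw
th=0.013; Rz=np.array([[np.cos(th),-np.sin(th)],[np.sin(th),np.cos(th)]])
c=np.array([0.515,0.0773]); o=c+Rz@[0,.0575]; print('origin',o)
def S(x,y,z): return np.r_[o+Rz@[x,y],z]
for n in('top','scene'):
    im=cv2.imread(f'pics/{n}0.png'); im=cv2.resize(im,None,fx=4,fy=4,interpolation=2)
    def dot(p,col):
        u=proj(n,p); cv2.circle(im,tuple(int(round(a*4+2)) for a in u),3,col,-1)
    for x in(-.075,.075):
        for y in(-.2,.085): dot(S(x,y,.016),(0,255,0))
    for x in(-.04,.04):
        for y in(-.007,.007): dot(S(x,y,.147),(255,0,255))
    for a in np.arange(0,6.28,.3): dot(S(.0705*np.cos(a),.0705*np.sin(a),.039),(255,255,0))
    for x in(-.012,.012):
        for y in(-.125,-.105): dot(S(x,y,.08),(0,0,255))
    dot(S(0,0,.041),(255,255,255))
    b=(200,215,222,390) if n=='top' else (150,335,140,330)
    cv2.imwrite(f'pics/o_{n}.png',im[b[0]*4:b[1]*4,b[2]*4:b[3]*4] if n=='top' else cv2.resize(im[b[0]*4:b[1]*4,b[2]*4:b[3]*4],(616,600)))
    if n=='top': cv2.imwrite('pics/o_top.png',im[215*4:315*4,222*4:390*4])
E
```

```text
origin [0.51425252 0.13479514]
```

View pics/o_top.png

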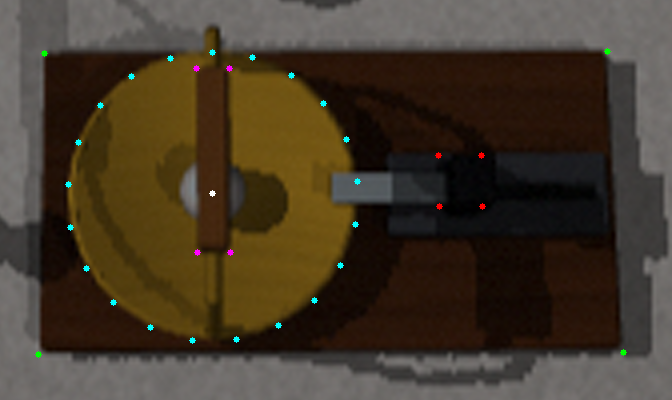

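View pics/o_scene.png

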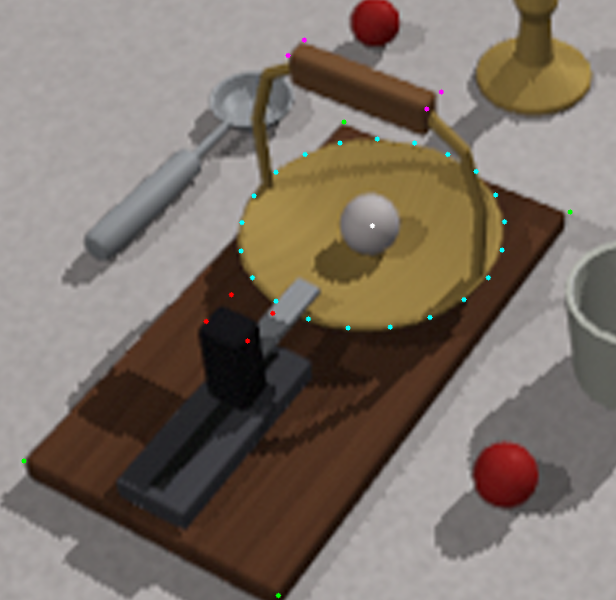

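```bash
cat >> h.py <<'E'
TH=0.013
O=np.array([0.5143,0.1348])
def stand(x,y,z):
    c,s=np.cos(TH),np.sin(TH); return np.array([O[0]+c*x-s*y,O[1]+s*x+c*y,z])
def rel(cp,cyaw,tp,tyaw):
    "shift in tool axes (cm) and rotvec, tool pointing down"
    A=R.from_euler('xyz',[np.pi,0,cyaw]); B=R.from_euler('xyz',[np.pi,0,tyaw])
    return (A.inv().apply(np.array(tp)-cp)*100).round(2),(A.inv()*B).as_rotvec().round(3)
E
python3 - <<'E'
from h import *
K,Rm,t=cal('wrist'); o=robot.get_obs(); A=R.from_euler('xyz',o['ee_rot'])
print('cam in tool',A.inv().apply(-Rm.T@t-o['tool_pos']).round(3))
c0=np.array([.157,.527,.22])
for z in(.2,.06): print(stand(0,-.119,z),rel(c0,2.852,stand(0,-.119,z),np.pi/2+TH))
print(rel(c0,2.852,c0,np.pi/2+TH))
E
```

```text
cam in tool [ 0.073  0.001 -0.164]
[0.51584696 0.01581006 0.2       ] (array([-48.99, -38.74,   2.  ]), array([ 0.   , -0.   ,  1.268]))
[0.51584696 0.01581006 0.06      ] (array([-48.99, -38.74,  16.  ]), array([ 0.   , -0.   ,  1.268]))
(array([0., 0., 0.]), array([ 0.   , -0.   ,  1.268]))
```

Call:
{"api": "apply_moves", "payload": {
  "moves": [
    [[-3,-2.4,0],[0,0,0.1],1],
    [[-6,-4.8,0],[0,0,0.2],1],
    [[-9,-7.2,0],[0,0,0.3],1],
    [[-12,-9.6,0],[0,0,0.4],1],
    [[-15,-12,0],[0,0,0.5],1],
    [[-18,-14.4,0],[0,0,0.6],1],
    [[-21,-16.8,0],[0,0,0.7],1],
    [[-24,-19.2,0],[0,0,0.8],1],
    [[-27,-21.6,0],[0,0,0.9],1],
    [[-30,-24,0],[0,0,1.0],1]
  ]
}}

```text
time: 0.98
tool_pos: [0.3766, 0.2096, 0.2194]
ee_rot: [3.141, -0.0, 1.847]
wrist_force: [0.2, 0.7, 0.2]
width: 0.0939
```

```bash
python3 - <<'E'
from h import *
A=R.from_euler('xyz',[np.pi,0,2.852]); c=np.array([.157,.527,.22])+A.apply([-.30,-.24,0]); print('cmd',c); o=robot.get_obs(); print(o['tool_pos'],o['ee_rot'],o['time'])
print(rel(c,1.852,stand(0,-.119,.2),np.pi/2+TH))
E
```

```text
cmd [0.37597324 0.21132497 0.22      ]
[0.37656597 0.20960224 0.21936514] [ 3.14134928e+00 -1.55146130e-04  1.84697561e+00] 0.9833
(array([-22.67,   8.01,   2.  ]), array([ 0.   , -0.   ,  0.268]))
```

Call:
{"api": "apply_moves", "payload": {
  "moves": [
    [[-3,1,0],[0,0,0.04],1],
    [[-6,2,0],[0,0,0.08],1],
    [[-9,3.1,0],[0,0,0.12],1],
    [[-12,4.2,0],[0,0,0.16],1],
    [[-15,5.3,0],[0,0,0.2],1],
    [[-18,6.4,0.5],[0,0,0.24],1],
    [[-20.5,7.3,1],[0,0,0.268],1],
    [[-22,7.8,1.5],[0,0,0.268],1],
    [[-22.67,8.01,2],[0,0,0.268],1],
    [[-22.67,8.01,2],[0,0,0.268],1]
  ]
}}

```text
time: 1.82
tool_pos: [0.5154, 0.0151, 0.1975]
ee_rot: [-3.138, -0.001, 1.583]
wrist_force: [-0.5, -0.2, -0.8]
width: 0.094
```

```bash
python3 - <<'E'
from h import *
o=robot.get_obs(); print(o['tool_pos'],o['ee_rot'],o['time'])
c=optics.get_calibration('wrist'); Rm=cv2.Rodrigues(np.array(c['rvec'],float))[0]; t=np.array(c['tvec'],float)
im=optics.snapshot('wrist')[:,:,::-1].copy()
def wp(p):
    q=Rm@p+t; th=np.arctan2(np.hypot(q[0],q[1]),q[2]); ph=np.arctan2(q[1],q[0]); return c['cx']+c['fx']*th*np.cos(ph),c['cy']+c['fy']*th*np.sin(ph)
cv2.imwrite('pics/w1raw.png',im)
for y in(-.129,-.109):
  for x in(-.012,.012):
    u=wp(stand(x,y,.08)); print(u); cv2.circle(im,(int(u[0]),int(u[1])),2,(0,0,255),-1)
for y in(-.007,.007):
  for x in(-.04,.04):
    u=wp(stand(x,y,.147)); print(u); cv2.circle(im,(int(u[0]),int(u[1])),2,(255,0,255),-1)
cv2.imwrite('pics/w1.png',im)
E
```

```text
[0.51541831 0.01514391 0.19750388] [-3.13800283e+00 -6.11184578e-04  1.58281779e+00] 1.8167
(np.float64(262.7250582708113), np.float64(218.01960937933393))
(np.float64(289.26990439666093), np.float64(218.00205773017646))
(np.float64(262.4551963574732), np.float64(196.43359807741962))
(np.float64(289.4658895361532), np.float64(196.40892002682298))
(np.float64(214.5384856746593), np.float64(68.45109519230985))
(np.float64(336.2579419444141), np.float64(68.11873459675743))
(np.float64(214.6894953739029), np.float64(48.373379784485365))
(np.float64(336.0292767846803), np.float64(48.01029937061878))
```

View pics/w1.png

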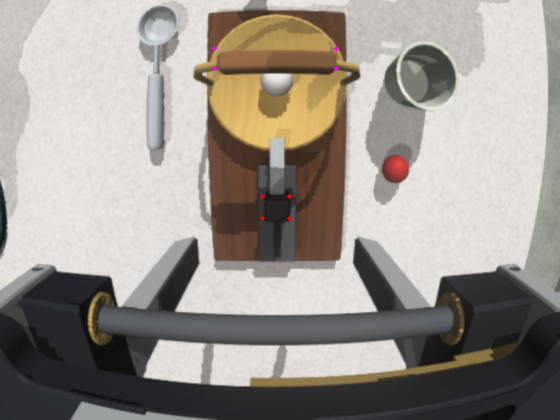

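The wrist view has my predicted block corners on the black block at about (276,207), and the bar at about (276,62) matches to within 2 mm. I'm going down to grip the block.

Call:
{"api": "apply_moves", "payload": {
  "moves": [
    [[0,0,2],[0,0,0],1],
    [[0,0,4.5],[0,0,0],1],
    [[0,0,7],[0,0,0],1],
    [[0,0,9],[0,0,0],1],
    [[0,0,11],[0,0,0],1],
    [[0,0,12.5],[0,0,0],1],
    [[0,0,13.3],[0,0,0],1],
    [[0,0,13.7],[0,0,0],1],
    [[0,0,13.7],[0,0,0],1],
    [[0,0,13.7],[0,0,0],0.5]
  ]
}}

```text
time: 2.7
tool_pos: [0.5164, 0.0163, 0.0636]
ee_rot: [3.14, -0.0, 1.585]
wrist_force: [-0.2, -0.1, 0.4]
width: 0.0901
```

Call:
{"api": "apply_moves", "payload": {
  "moves": [
    [[0,0,0],[0,0,0],0.35],
    [[0,0,0],[0,0,0],0.25],
    [[0,0,0],[0,0,0],0.2],
    [[0,0,0],[0,0,0],0.15],
    [[0,0,0],[0,0,0],0.1],
    [[0,0,0],[0,0,0],0.1],
    [[0,0,0],[0,0,0],0.1],
    [[0,0,0],[0,0,0],0.1],
    [[0,0,0],[0,0,0],0.1],
    [[0,0,0],[0,0,0],0.1]
  ]
}}

```text
time: 3.53
tool_pos: [0.5159, 0.0158, 0.0624]
ee_rot: [-3.141, -0.0, 1.584]
wrist_force: [-0.1, 0.1, -0.3]
width: 0.0237
```

The width reads 23.7 mm, so the block is gripped. Now drawing it back along the tool's −x.

Call:
{"api": "apply_moves", "payload": {
  "moves": [
    [[-0.3,0,0],[0,0,0],0.1],
    [[-0.8,0,0],[0,0,0],0.1],
    [[-1.3,0,0],[0,0,0],0.1],
    [[-1.8,0,0],[0,0,0],0.1],
    [[-2.3,0,0],[0,0,0],0.1],
    [[-2.8,0,0],[0,0,0],0.1],
    [[-3.3,0,0],[0,0,0],0.1],
    [[-3.8,0,0],[0,0,0],0.1],
    [[-4.2,0,0],[0,0,0],0.1],
    [[-4.4,0,0],[0,0,0],0.1]
  ]
}}

```text
time: 4.37
tool_pos: [0.5165, -0.0275, 0.0625]
ee_rot: [3.142, -0.003, 1.583]
wrist_force: [0.9, 8.2, 0.2]
width: 0.0238
```

Call:
{"api": "apply_moves", "payload": {
  "moves": [
    [[0,0,0],[0,0,0],0.1],
    [[-0.05,0,0],[0,0,0],0.1],
    [[-0.1,0,0],[0,0,0],0.1],
    [[-0.15,0,0],[0,0,0],0.1],
    [[-0.2,0,0],[0,0,0],0.1],
    [[-0.25,0,0],[0,0,0],0.1],
    [[-0.3,0,0],[0,0,0],0.1],
    [[-0.3,0,0],[0,0,0],0.1],
    [[-0.3,0,0],[0,0,0],0.1],
    [[-0.3,0,0],[0,0,0],0.1]
  ]
}}

```text
time: 5.2
tool_pos: [0.5165, -0.0276, 0.0625]
ee_rot: [3.142, -0.007, 1.585]
wrist_force: [0.2, 9.9, 0.2]
width: 0.0238
```

Call:
{"api": "apply_moves", "payload": {
  "moves": [
    [[0,0,0],[0,0,0],0.2],
    [[0,0,0],[0,0,0],0.3],
    [[0,0,0],[0,0,0],0.4],
    [[0,0,0],[0,0,0],0.4],
    [[0,0,-2],[0,0,0],0.4],
    [[0,0,-5],[0,0,0],0.5],
    [[0,0,-8],[0,0,0],1],
    [[0,0,-11],[0,0,0],1],
    [[0,0,-14],[0,0,0],1],
    [[0,0,-14],[0,0,0],1]
  ]
}}

```text
time: 6.03
tool_pos: [0.5198, -0.0326, 0.2103]
ee_rot: [3.128, 0.003, 1.583]
wrist_force: [0.8, -0.7, 0.1]
width: 0.0676
```

```bash
python3 - <<'E'
from h import *
o=robot.get_obs(); print(o['tool_pos'],o['ee_rot'],o['time'])
c=optics.get_calibration('wrist'); Rm=cv2.Rodrigues(np.array(c['rvec'],float))[0]; t=np.array(c['tvec'],float)
im=optics.snapshot('wrist')[:,:,::-1].copy()
def wp(p):
    q=Rm@p+t; th=np.arctan2(np.hypot(q[0],q[1]),q[2]); ph=np.arctan2(q[1],q[0]); return c['cx']+c['fx']*th*np.cos(ph),c['cy']+c['fy']*th*np.sin(ph)
im=cv2.resize(im,None,fx=3,fy=3,interpolation=2)
def d(p,col): u=wp(p); cv2.circle(im,(int(u[0]*3+1),int(u[1]*3+1)),3,col,-1)
for x in(-.012,.012):
  for y in(-.175,-.155): d(stand(x,y,.08),(0,0,255))
for x in(-.075,.075):
  for y in(-.2,.085): d(stand(x,y,.016),(0,255,0))
for x in(-.04,.04):
  for y in(-.007,.007): d(stand(x,y,.147),(255,0,255))
cv2.imwrite('pics/w2.png',im[0:800,450:1200][::1])
cv2.imwrite('pics/w2.png',cv2.resize(im[0:800,450:1200],(560,597),interpolation=3))
E
```

```text
[ 0.51975007 -0.03258664  0.21030153] [3.12838008 0.00338878 1.58285666] 6.0333
```

View pics/w2.png

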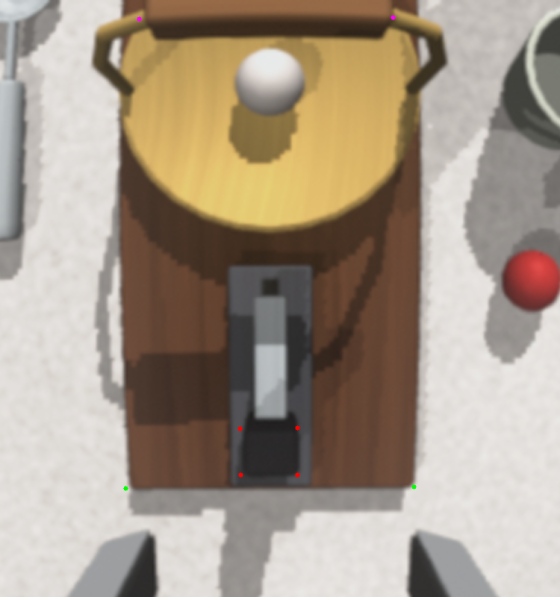

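The wrist view shows the tongue fully retracted. The block sits on the dots predicted for joint = 0.05 (crop rows 428–475), and the ball is in the middle of the dish. Next is the handle, with the jaws turned to close across the bar.

Call:
{"api": "apply_moves", "payload": {
  "moves": [
    [[1,0,0],[0,0,-0.12],1],
    [[3,0,0],[0,0,-0.24],1],
    [[5,0,0],[0,0,-0.36],1],
    [[7,0,0],[0,0,-0.48],1],
    [[9,0,0],[0,0,-0.6],1],
    [[11,0,0],[0,0,-0.72],1],
    [[13,0,0],[0,0,-0.84],1],
    [[15,0,0],[0,0,-0.96],1],
    [[16,0,0],[0,0,-1.08],1],
    [[16.6,0,0],[0,0,-1.2],1]
  ]
}}

```text
time: 6.92
tool_pos: [0.5135, 0.1356, 0.2004]
ee_rot: [-3.14, -0.003, 2.791]
wrist_force: [0.7, -0.1, 0.7]
width: 0.0938
```

Call:
{"api": "apply_moves", "payload": {
  "moves": [
    [[0,0,0],[0,0,-0.12],1],
    [[0,0,0],[0,0,-0.24],1],
    [[0,0,0],[0,0,-0.34],1],
    [[0,0,0],[0,0,-0.371],1],
    [[0,0,0],[0,0,-0.371],1],
    [[0,0,0],[0,0,-0.371],1],
    [[0,0,0],[0,0,-0.371],1],
    [[0,0,0],[0,0,-0.371],1],
    [[0,0,0],[0,0,-0.371],1],
    [[0,0,0],[0,0,-0.371],1]
  ]
}}

```text
time: 7.75
tool_pos: [0.5144, 0.1347, 0.2024]
ee_rot: [-3.142, -0.0, -3.129]
wrist_force: [-0.3, -0.2, -0.3]
width: 0.0941
```

```bash
cat > w.py <<'E'
from h import *
import sys
o=robot.get_obs(); print(o['tool_pos'],o['ee_rot'],o['time'],stand(0,0,0))
c=optics.get_calibration('wrist'); Rm=cv2.Rodrigues(np.array(c['rvec'],float))[0]; t=np.array(c['tvec'],float)
im=optics.snapshot('wrist')[:,:,::-1].copy()
def wp(p):
    q=Rm@p+t; th=np.arctan2(np.hypot(q[0],q[1]),q[2]); ph=np.arctan2(q[1],q[0]); return c['cx']+c['fx']*th*np.cos(ph),c['cy']+c['fy']*th*np.sin(ph)
def d(p,col): u=wp(p); print(u); cv2.circle(im,(int(u[0]),int(u[1])),1,col,-1)
for x in(-.04,.04):
  for y in(-.007,.007): d(stand(x,y,.147),(255,0,255))
cv2.imwrite(f'pics/{sys.argv[1]}.png',im)
E
python3 w.py w3
```

```text
[0.51435018 0.13468833 0.20242708] [-3.14156772e+00 -3.18582228e-05 -3.12871145e+00] 7.75 [0.5143 0.1348 0.    ]
(np.float64(265.39250624171785), np.float64(173.1361619782872))
(np.float64(285.92441426921084), np.float64(173.11950080533913))
(np.float64(266.48373969925467), np.float64(279.1075622993334))
(np.float64(285.05575314495866), np.float64(279.1010530608313))
```

View pics/w3.png

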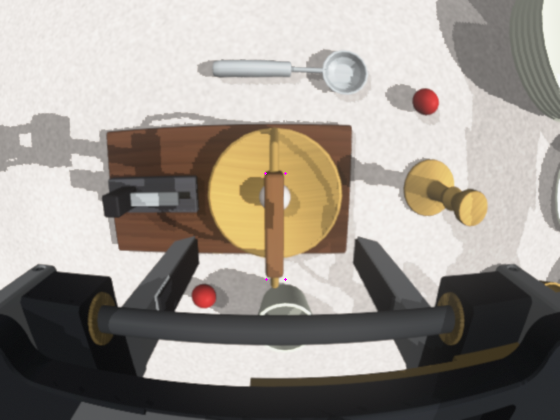

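The view is straight over the bar, which spans (265–284, 173–277) and agrees with the prediction to about 1 mm. Shifting −0.7 mm, then down.

Call:
{"api": "apply_moves", "payload": {
  "moves": [
    [[0,-0.07,1],[0,0,0],1],
    [[0,-0.07,2.2],[0,0,0],1],
    [[0,-0.07,3.4],[0,0,0],1],
    [[0,-0.07,4.6],[0,0,0],1],
    [[0,-0.07,5.6],[0,0,0],1],
    [[0,-0.07,6.4],[0,0,0],1],
    [[0,-0.07,6.9],[0,0,0],1],
    [[0,-0.07,7.1],[0,0,0],0.8],
    [[0,-0.07,7.1],[0,0,0],0.6],
    [[0,-0.07,7.1],[0,0,0],0.45]
  ]
}}

```text
time: 8.63
tool_pos: [0.5147, 0.1341, 0.1319]
ee_rot: [3.141, 0.001, -3.128]
wrist_force: [-0.3, 0.4, -0.4]
width: 0.0777
```

Call:
{"api": "apply_moves", "payload": {
  "moves": [
    [[0,0,0],[0,0,0],0.4],
    [[0,0,0],[0,0,0],0.35],
    [[0,0,0],[0,0,0],0.3],
    [[0,0,0],[0,0,0],0.25],
    [[0,0,0],[0,0,0],0.22],
    [[0,0,0],[0,0,0],0.19],
    [[0,0,0],[0,0,0],0.16],
    [[0,0,0],[0,0,0],0.13],
    [[0,0,0],[0,0,0],0.1],
    [[0,0,0],[0,0,0],0.05]
  ]
}}

```text
time: 9.47
tool_pos: [0.5144, 0.1339, 0.1313]
ee_rot: [-3.141, -0.0, -3.128]
wrist_force: [0.2, -1.8, 0.1]
width: 0.0138
```

Call:
{"api": "apply_moves", "payload": {
  "moves": [
    [[0,0,0],[0,0,0],0],
    [[0,0,0],[0,0,0],0],
    [[0,0,0],[0,0,0],0],
    [[0,0,0],[0,0,0],0],
    [[0,0,0],[0,0,0],0],
    [[0,0,0],[0,0,0],0],
    [[0,0,0],[0,0,0],0],
    [[0,0,0],[0,0,0],0],
    [[0,0,0],[0,0,0],0],
    [[0,0,0],[0,0,0],0]
  ]
}}

```text
time: 10.3
tool_pos: [0.5143, 0.134, 0.1314]
ee_rot: [-3.142, -0.0, -3.128]
wrist_force: [0.5, -1.4, -0.4]
width: 0.0136
```

```bash
python3 - <<'E'
from h import *
for n in ("scene","top"): cv2.imwrite(f"pics/{n}1.png",optics.snapshot(n)[:,:,::-1])
a=cv2.imread('pics/scene1.png'); cv2.imwrite('pics/s1.png',cv2.resize(a[80:340,120:380],(600,600),interpolation=2))
E
```

```text
(no output)
```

View pics/s1.png

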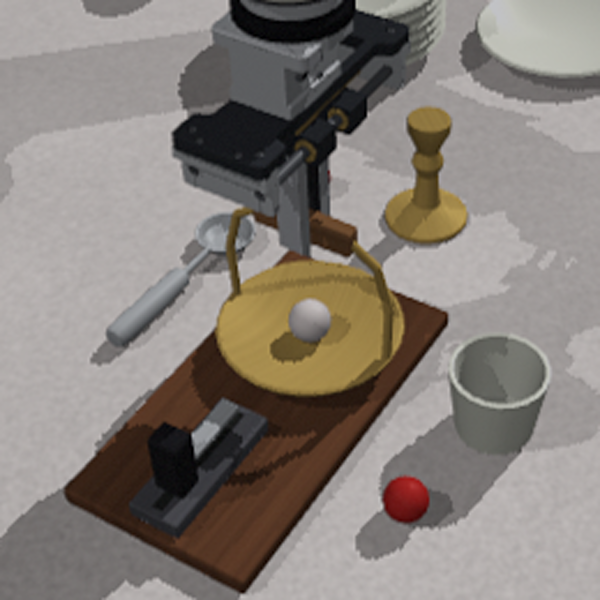

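The scene crop shows the fingers closed on the bar (width 13.6 mm), the ball in the middle, and the bolt back. Lifting slowly.

Call:
{"api": "apply_moves", "payload": {
  "moves": [
    [[0,0,-0.05],[0,0,0],0],
    [[0,0,-0.15],[0,0,0],0],
    [[0,0,-0.3],[0,0,0],0],
    [[0,0,-0.5],[0,0,0],0],
    [[0,0,-0.75],[0,0,0],0],
    [[0,0,-1.0],[0,0,0],0],
    [[0,0,-1.2],[0,0,0],0],
    [[0,0,-1.35],[0,0,0],0],
    [[0,0,-1.45],[0,0,0],0],
    [[0,0,-1.5],[0,0,0],0]
  ]
}}

```text
time: 11.23
tool_pos: [0.5145, 0.1341, 0.1468]
ee_rot: [3.141, 0.0, -3.128]
wrist_force: [1.2, 0.7, -4.0]
width: 0.0134
```

```bash
python3 - <<'E'
from h import *
cv2.imwrite("pics/scene2.png",optics.snapshot('scene')[:,:,::-1])
a=cv2.imread('pics/scene2.png'); cv2.imwrite('pics/s2.png',cv2.resize(a[80:340,120:380],(600,600),interpolation=2))
E
```

```text
(no output)
```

View pics/s2.png

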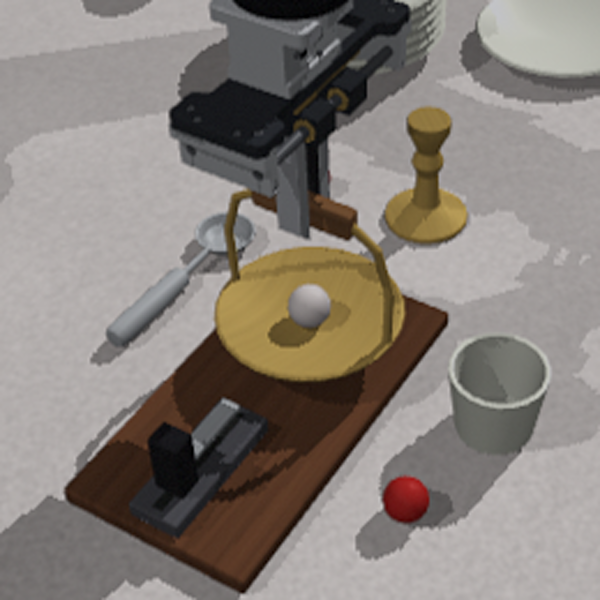

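The dish came up level with the ball still centred. The force is 4 N, which fits its weight. Continuing the lift.

Call:
{"api": "apply_moves", "payload": {
  "moves": [
    [[0,0,-0.1],[0,0,0],0],
    [[0,0,-0.3],[0,0,0],0],
    [[0,0,-0.6],[0,0,0],0],
    [[0,0,-1.0],[0,0,0],0],
    [[0,0,-1.5],[0,0,0],0],
    [[0,0,-2.0],[0,0,0],0],
    [[0,0,-2.5],[0,0,0],0],
    [[0,0,-3.0],[0,0,0],0],
    [[0,0,-3.5],[0,0,0],0],
    [[0,0,-4.0],[0,0,0],0]
  ]
}}

```text
time: 12.12
tool_pos: [0.5144, 0.134, 0.1871]
ee_rot: [3.141, 0.0, -3.128]
wrist_force: [-0.3, 0.7, -4.6]
width: 0.0138
```

Call:
{"api": "apply_moves", "payload": {
  "moves": [
    [[0,0,-0.5],[0,0,0],0],
    [[0,0,-1.0],[0,0,0],0],
    [[0,0,-1.5],[0,0,0],0],
    [[0,0,-2.0],[0,0,0],0],
    [[0,0,-2.5],[0,0,0],0],
    [[0,0,-2.9],[0,0,0],0],
    [[0,0,-3.2],[0,0,0],0],
    [[0,0,-3.4],[0,0,0],0],
    [[0,0,-3.5],[0,0,0],0],
    [[0,0,-3.5],[0,0,0],0]
  ]
}}

```text
time: 12.95
tool_pos: [0.5144, 0.1341, 0.2216]
ee_rot: [3.141, 0.0, -3.128]
wrist_force: [0.1, -0.5, -3.9]
width: 0.0139
```

```bash
python3 - <<'E'
from h import *
cv2.imwrite("pics/scene3.png",optics.snapshot('scene')[:,:,::-1])
a=cv2.imread('pics/scene3.png'); cv2.imwrite('pics/s3.png',cv2.resize(a[60:320,120:380],(600,600),interpolation=2))
E
```

```text
(no output)
```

View pics/s3.png

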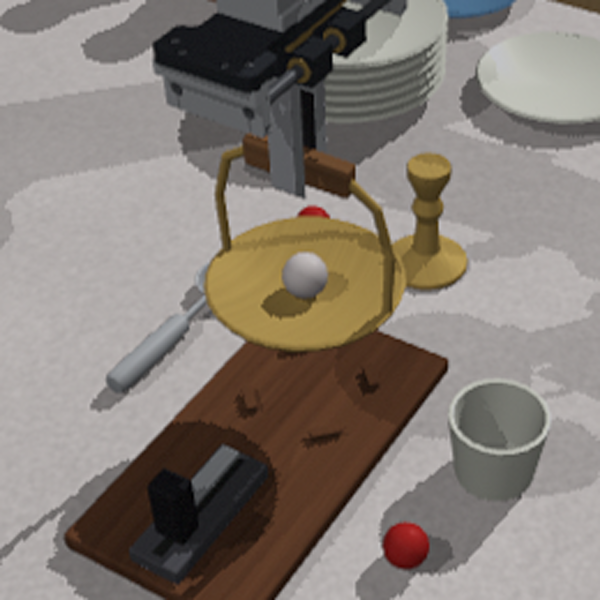

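The dish is 90 mm up, level, ball central. Now the slow quarter turn (tool rz +1.57).

Call:
{"api": "apply_moves", "payload": {
  "moves": [
    [[0,0,0],[0,0,0.005],0],
    [[0,0,0],[0,0,0.02],0],
    [[0,0,0],[0,0,0.04],0],
    [[0,0,0],[0,0,0.07],0],
    [[0,0,0],[0,0,0.1],0],
    [[0,0,0],[0,0,0.14],0],
    [[0,0,0],[0,0,0.18],0],
    [[0,0,0],[0,0,0.22],0],
    [[0,0,0],[0,0,0.26],0],
    [[0,0,0],[0,0,0.3],0]
  ]
}}

```text
time: 13.83
tool_pos: [0.5143, 0.134, 0.2213]
ee_rot: [-3.142, -0.0, 2.852]
wrist_force: [-0.2, 0.1, -4.2]
width: 0.0143
```

Call:
{"api": "apply_moves", "payload": {
  "moves": [
    [[0,0,0],[0,0,0.05],0],
    [[0,0,0],[0,0,0.1],0],
    [[0,0,0],[0,0,0.15],0],
    [[0,0,0],[0,0,0.2],0],
    [[0,0,0],[0,0,0.25],0],
    [[0,0,0],[0,0,0.3],0],
    [[0,0,0],[0,0,0.35],0],
    [[0,0,0],[0,0,0.4],0],
    [[0,0,0],[0,0,0.45],0],
    [[0,0,0],[0,0,0.5],0]
  ]
}}

```text
time: 14.67
tool_pos: [0.5143, 0.1341, 0.2213]
ee_rot: [-3.141, -0.0, 2.351]
wrist_force: [-0.0, 0.5, -5.0]
width: 0.0137
```

Call:
{"api": "apply_moves", "payload": {
  "moves": [
    [[0,0,0],[0,0,0.05],0],
    [[0,0,0],[0,0,0.1],0],
    [[0,0,0],[0,0,0.15],0],
    [[0,0,0],[0,0,0.2],0],
    [[0,0,0],[0,0,0.25],0],
    [[0,0,0],[0,0,0.3],0],
    [[0,0,0],[0,0,0.35],0],
    [[0,0,0],[0,0,0.4],0],
    [[0,0,0],[0,0,0.45],0],
    [[0,0,0],[0,0,0.5],0]
  ]
}}

```text
time: 15.5
tool_pos: [0.5143, 0.134, 0.2213]
ee_rot: [-3.141, -0.0, 1.851]
wrist_force: [-0.1, 0.1, -4.0]
width: 0.0138
```

Call:
{"api": "apply_moves", "payload": {
  "moves": [
    [[0,0,0],[0,0,0.05],0],
    [[0,0,0],[0,0,0.1],0],
    [[0,0,0],[0,0,0.14],0],
    [[0,0,0],[0,0,0.18],0],
    [[0,0,0],[0,0,0.21],0],
    [[0,0,0],[0,0,0.235],0],
    [[0,0,0],[0,0,0.255],0],
    [[0,0,0],[0,0,0.265],0],
    [[0,0,0],[0,0,0.271],0],
    [[0,0,0],[0,0,0.271],0]
  ]
}}

```text
time: 16.33
tool_pos: [0.5144, 0.1341, 0.2215]
ee_rot: [3.142, -0.0, 1.584]
wrist_force: [0.3, 0.3, -5.1]
width: 0.0136
```

```bash
python3 - <<'E'
from h import *
for n in ("scene","top","wrist"): cv2.imwrite(f"pics/{n}4.png",optics.snapshot(n)[:,:,::-1])
a=cv2.imread('pics/scene4.png'); cv2.imwrite('pics/s4.png',cv2.resize(a[60:320,120:380],(600,600),interpolation=2))
E
```

```text
(no output)
```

View pics/s4.png

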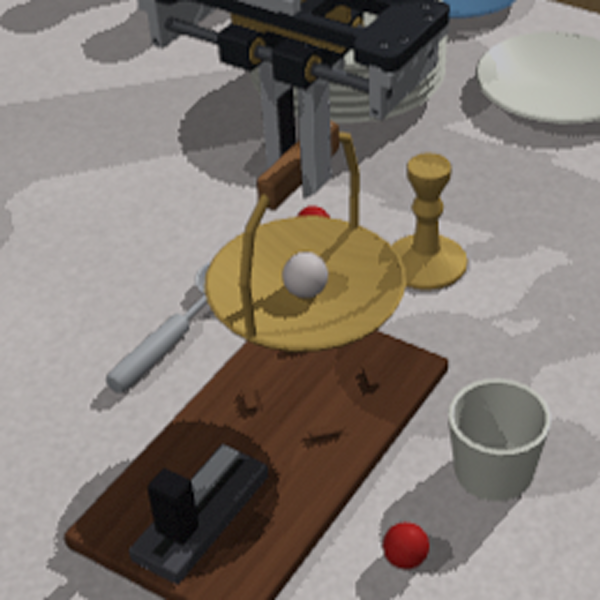

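View pics/top4.png

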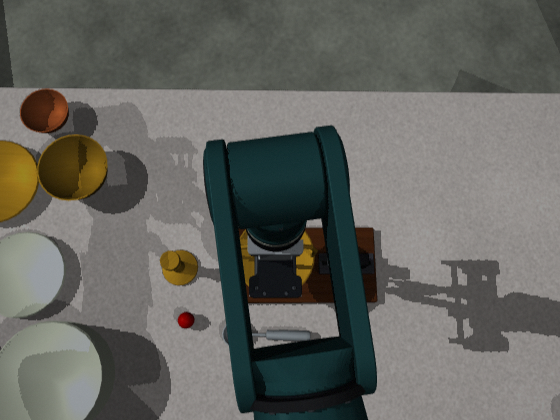

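View pics/wrist4.png

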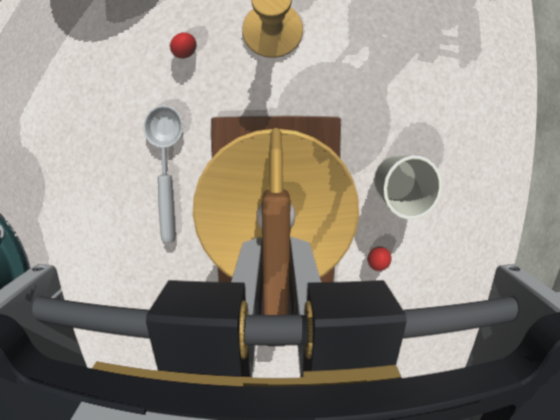

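The scene and wrist views show the handle now along the board (bar at wrist (276,190–315)), the ball central at (276,213), and cup, spoon and candlestick in place. I'll settle for one call, then check levelness numerically.

Call:
{"api": "apply_moves", "payload": {
  "moves": [
    [[0,0,0],[0,0,0],0],
    [[0,0,0],[0,0,0],0],
    [[0,0,0],[0,0,0],0],
    [[0,0,0],[0,0,0],0],
    [[0,0,0],[0,0,0],0],
    [[0,0,0],[0,0,0],0],
    [[0,0,0],[0,0,0],0],
    [[0,0,0],[0,0,0],0],
    [[0,0,0],[0,0,0],0],
    [[0,0,0],[0,0,0],0]
  ]
}}

```text
time: 17.32
tool_pos: [0.5144, 0.1341, 0.2215]
ee_rot: [3.142, -0.0, 1.584]
wrist_force: [0.2, 0.4, -4.3]
width: 0.0137
```

```bash
python3 - <<'E'
from h import *
o=robot.get_obs(); p=o['tool_pos']; print(p,o['qvel'].round(4),o['wrist_force'].round(2))
im=optics.snapshot('scene')[:,:,::-1].copy()
k=6; x0,y0=195,120
g=cv2.resize(im[y0:y0+100,x0:x0+120],None,fx=k,fy=k,interpolation=2)
cz=p[2]+.005-.120
def d(q,col):
    u=proj('scene',q); cv2.circle(g,(int((u[0]-x0+.5)*k),int((u[1]-y0+.5)*k)),3,col,-1)
for a in np.arange(0,6.28,.15): d([p[0]+.0705*np.cos(a),p[1]+.0705*np.sin(a),cz+.023],(255,255,0))
d([p[0],p[1],cz+.025],(0,0,255))
for s in(-.04,.04): d([p[0]-TH*s,p[1]+s,cz+.131],(255,0,255))
cv2.imwrite('pics/s5.png',g); print('dish z',cz)
E
```

```text
[0.51436564 0.13405688 0.22148623] [-0.0012  0.0012 -0.0005  0.0005 -0.001  -0.0007] [ 0.21  0.42 -4.3 ]
dish z 0.10648622518864481
```

View pics/s5.png

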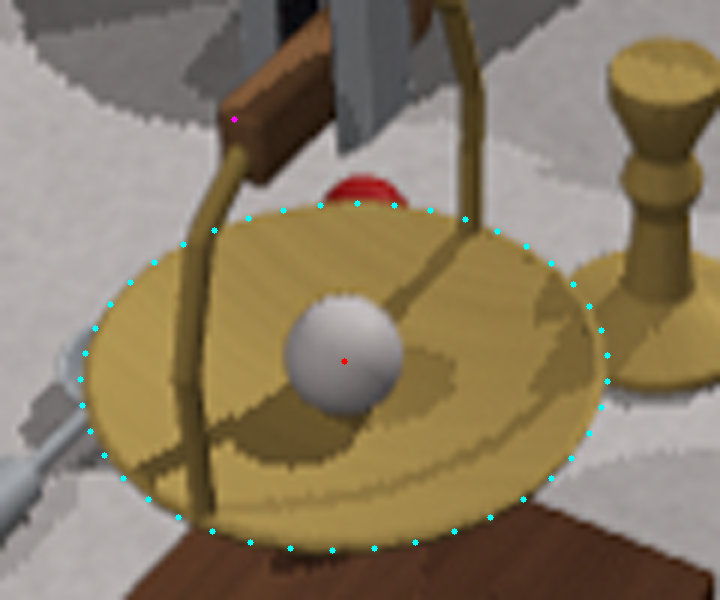

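The level-rim prediction lies on the rim all round, the ball is within about 1–2 mm of the dish's middle, and the arm is still. Handing in.

```bash
python3 - <<'E'
from bench import job
print(job.close_job())
E
```

```text
the job is handed in; nothing more can be done
None
```

I drew the bolt back to its stop and lifted the dish 90 mm by its handle. I then turned it a quarter turn so the bar lies along the board, and handed the job in at about 17 s with the dish still held up. The hand-in returns no verdict, so the checks below are my own.

- **Bolt:** it stopped against about 10 N, and the block then sat where 50 mm drawn is predicted. That means it started at about 6.7 mm, while my first picture suggested about 4 mm. This fits a slightly off-centre grip on the block.
- **Dish:** its underside is about 106 mm above the table, within 1 mm of the stand's origin sideways. A level rim drawn from the arm's pose matches the picture all round.
- **Handle:** it lies along the board to within about 1 degree, going by the tool's angle and the wrist view.
- **Ball and grip:** the ball is within about 2 mm of the middle. The grip is steady at 13.7 mm, the weight reads about 4.3 N and the arm is still.
- **Other wares:** the candlestick, cup and spoon look unmoved in the pictures.

No check failed.

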